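Twist open the sugar jar against its bracket

TASK

Open the sugar jar on the drinks counter. Turn the whole jar anticlockwise in its seat until its blue handle rests against the upright yellow bracket, keep turning the tight red cap against that brace and stop once its threads let go (about a fifth of a turn), then lift it straight up and finish while still holding it, level, a few centimetres above the jar's mouth. The jar stays upright in its seat with the handle at the bracket, and everything else on the counter stays where it is.

Things in the scene. Friction and masses are not known exactly. Their poses are not given: they have to be found in the camera images.
- stand: fixed aluminium plate, 215 x 130 x 6 mm, with a black round seat for the jar (rim 82 mm across, 12 mm high). Origin on the counter under the seat's centre, z up; x points from there along the upright yellow bent bracket, 48 to 88 mm from the seat's centre and up to 82 mm above the counter; its black rubber face lies 5 mm to the left (+y) of the x axis.
- bracket_rest (a point): the point where the middle of the jar's handle is when it rests against the bracket: 68 mm along x from the seat's centre, 57 mm above the counter; axes as the stand's
- jar: glass jar of sugar lumps, 72 mm across, 120 mm tall to its rim, 0.3 to 0.5 kg, loose in the seat (2 mm of play), where it can turn. Origin at the centre of its underside, z up, x to its blue handle. Its yaw equals the stand's when the handle meets the bracket; it starts 0.5 to 1.3 rad clockwise of that (from above). It turns more easily than the cap, so twisting the cap turns the jar until braced.
- handle_mid (a point): middle of the upright part of the jar's blue handle (a bar 10 mm thick, 38 mm of it upright): 68 mm from the jar's axis, 51 mm above its underside; the handle's top is 79 mm above the jar's underside
- jar_mouth (a point): centre of the jar's open rim, 120 mm above its underside; neck 40 mm across; axes as the jar's, x to the handle
- cap: round red ribbed cap, 56 mm across, 28 mm tall, 45 g. Origin at its centre, half-way up: closed, 120 mm above the counter (lower edge 106, top 134); the jar's shoulder is 12 mm or more below the edge. z up; white bar on top along its x axis, over the handle while tight. Turned anticlockwise 0.85 to 1.7 rad on the jar it is free (best 1.3); it does not rise by itself; farther on it catches.
- cap_turn (a joint): how far the cap has been unscrewed relative to the jar, rad (follows the cap with about 0.05 rad of slack while the cap is on): 0 tight, grows anticlockwise, stiff (0.4 N m); from about 0.85 to 1.7 the cap is free to be lifted; stays where it was when the cap leaves
- tumbler_a: clear glass tumbler, 66 mm across, 100 mm tall; loose bystander, to be left alone; origin at the centre of its underside
- tumbler_b: clear glass tumbler, 66 mm across, 100 mm tall; loose bystander, to be left alone; origin at the centre of its underside
- mug: white ceramic mug, 76 mm across, 85 mm tall; loose bystander, to be left alone; origin at the centre of its underside
- bowl: blue bowl, 110 mm across, 50 mm tall; loose bystander, to be left alone; origin at the centre of its underside
- syrup: amber bottle with a black top, 54 mm across, 130 mm tall; loose bystander, to be left alone; origin at the centre of its underside
- teaspoon: steel spoon lying flat, 140 mm long; loose bystander, to be left alone; origin at its lower side
Not all that is in view belongs to the job. There is more than one size of the cap; the one meant has the size given above.

How it is judged:
On the way, in this order (a step that is already met when the one before it is completed fails the run):
1. the jar is turned so that its handle rests against the bracket, the cap still tight (distance between handle_mid and bracket_rest below 0.012 m and value of joint cap_turn below 0.4 rad), for 0.1 s.
2. the cap is unscrewed until it lets go, the handle still braced by the bracket (distance between handle_mid and bracket_rest below 0.015 m and value of joint cap_turn between 0.75 and 1.75 rad), for 0.1 s.
At the end, for the whole second after the job is handed in: Fingers hold the cap at rest, level within 0.25 rad, within 25 mm of the jar's axis, its lower edge 3 to 80 mm above the rim, clear of the jar; cap turned 0.7 to 1.8 rad; jar at rest in its seat, upright within 0.08 rad, handle within 20 mm of its rest at the bracket (z of cap in the frame of jar_mouth between 0.017 and 0.095 m and horizontal distance between cap and jar_mouth below 0.025 m and angle between cap's own z axis and vertical below 0.25 rad and contact force between the fingers and cap above 1 N and contact force between cap and jar below 0.05 N and linear speed of each of cap, jar below 0.03 m/s and value of joint cap_turn between 0.7 and 1.8 rad and distance between handle_mid and bracket_rest below 0.02 m and horizontal distance between jar and stand below 0.008 m and angle between jar's own z axis and vertical below 0.08 rad and height (world z) of jar below 0.01 m); the arm keeps its last pose, push and grip.
It fails at once if the jar is tipped or lifted out of its seat (angle between jar's own z axis and vertical above 0.25 rad or height (world z) of jar above 0.02 m).
It fails at once if a bystander is moved (distance of any of tumbler_a, tumbler_b, mug, bowl, syrup, teaspoon from where it was at the start of the episode above 0.03 m).
It also fails if it takes over 51 s, if anything falls off the work surface, if the arm or the gripper's body presses on something with over 40 N, if the wrist force passes 120 N, or if a joint passes its speed limit or range.

ROBOT

A 7-joint arm with a two-finger parallel gripper is mounted at the origin on the work surface. World frame = base frame: x ahead of the robot, y to its left, z up, the work surface at z = 0. Lengths are in m, angles in rad, forces in N, time in s.
With the tool pointing down it reaches from about 0.425 to 0.875 m from the base axis. Payload 4.7 kg.
Tool frame: the origin (TCP) lies at the very end of the fingers, on their centre line; the grasp point (between the pads) lies 19 mm behind it; z points along the fingers, y is the line along which they close (so a half turn about z gives the same grasp; the last joint's range is limited). The gripper opens to 87 mm and grips with 3 to 60 N. Pads are 19 mm wide; open, the fingers measure 117 mm over their backs; the gripper's body (75 mm by 190 mm) begins 51 mm behind the grasp point.
Start: joints at [0.014, 0.321, -0.07, 1.45, 0.023, 1.371, -0.057], TCP at [0.65, -0, 0.223] pointing down, gripper open.
Joint ranges: [-2.86, 2.86], [-0.3, 2.09], [-1.38, 1.24], [0.06, 2.45], [-1.56, 4.7], [0.09, 2.05], [-2.69, 2.69]. Speed limits (rad/s): [2.57, 2.57, 3.14, 3.14, 3.14, 3.14, 3.14].

INTERFACE

Orientations are given as a rotation vector (axis times angle).
In Python, from bench import ctrl, vision gives the robot as it stands.
- The arm moves only by the tool jog_arm, never from a script. Its argument "increments" is a list of rows, each an object of numbers: "tx", "ty", "tz": the shift along the tool's x, y, z in mm; "wx", "wy", "wz": the turn, a rotation vector about the tool's x, y, z in rad; "gripper": the opening, from 0 (shut) to 1 (fully open). In form: [{"tx": .., "ty": .., "tz": .., "wx": .., "wy": .., "wz": .., "gripper": ..}, ...]. A call has exactly 5 rows; each row is the pose to reach, as a shift and turn from the pose commanded when the call began, along the tool's axes at that moment; what a row does not reach only later rows make up. A row lasts 1/12 s, in which the tool goes at most 41.7 mm and 7.16 degrees, less where a joint would pass 70% of its speed; a pose out of reach is approached as far as the arm can. A call with a gripper value outside its range is refused whole. The fingers move at their own pace and stop on an object; "grip_force" is the grip in N (left out, the last holds). Time passes only in rows, so rows that repeat a pose let the fingers close, or fill a call up. It gives the time, the measured TCP pose, the force, the opening and the grip force at its end, in the units of the state.
- ctrl.get_state(): the state, without advancing time (a new reading comes with each control period).
- vision.get_image(name): name is "scene" or "side" or "wrist"; returns a dict with "color" (400x640x3 uint8, blue, green, red), "fx", "fy", "cx", "cy" (pixels), "extrinsics" (4x4, takes a point from world to camera coordinates). Camera axes: x right, y down, z forward; pixel columns grow to the right and rows downward; lengths in m; the calibration is good to about 2 mm. A picture is of the moment at which its call begins. There is no depth.
- ctrl.close_job(): hands the job in; it is judged then, once.
Trained networks look in the newest picture that a camera, given by its name, has taken for a name from the list of things; names that differ only in an ending like _2 or _b are one class to them, and where a whole thing is asked for, a point or a joint stands for the part that bears it (a point fixed in the world has none). Each returns a list of dicts, best first, with "conf" (0 to 1); they miss things now and then, are a little off and sometimes report something else, mostly with a low value. They report only what shows in the picture. A call takes as long as a camera call. They do not tell look-alikes from the thing itself.
- vision.spot_in(camera, thing): "bbox" ([left, top, right, bottom] in pixels, round what is visible of it).
The state is a dict: "time": time; "joint_positions": joint angles; "qd": joint speeds; "joint_torque": joint torques, N m; "position": TCP position; "tool_rot": TCP orientation; "ft_force": force on the tool from outside, world axes, zero at the start; "torque": the same for the moment, N m; "grip_width": opening from 0.0 (shut) to 1.0 (fully open); "grip_force": force on a finger pad.
Only numpy, scipy, OpenCV 4.12 (cv2) and the standard library are available. Lean on these libraries where they do the work, as an engineer would, in place of code of your own. Each camera call takes 0.05 s, during which the arm holds its last target. There are 200 camera calls.

## Working session

There is one attempt and no reset: what is moved stays moved. The work goes in short steps, Python scripts to look and compute and a tool call to move; the robot and the scene stay as the last step left them, time stands still between calls to the robot, and variables do not carry over. Pictures are saved under pics/ and viewed, at most 10 in all, crops included, and the job is handed in when it is done.

Besides the shell and the picture viewer there is one more tool, called after ">>>" as a command line: name --argument value ..., lists and objects as JSON in quotes. jog_arm: Moves the arm, as the interface text tells. Its arguments: {"type":"object","properties":{"increments":{"type":"array"},"grip_force":{"type":"number"}},"required":["increments"]}

```bash
mkdir -p pics; ls; python3 - <<'E'
from bench import ctrl, vision
import cv2
for n in ["scene","side"]:
    im=vision.get_image(n); cv2.imwrite(f"pics/{n}0.png",im["color"])
    for t in ["cap","jar","handle_mid","stand","tumbler_a","mug","bowl","syrup","teaspoon"]:
        print(n,t,[(round(d["conf"],2),[int(v) for v in d["bbox"]]) for d in vision.spot_in(n,t)])
s=ctrl.get_state();print(s["time"],s["position"],s["tool_rot"])
E
```

```text
pics
scene cap [(0.62, [244, 171, 259, 184]), (0.58, [295, 149, 315, 166])]
scene jar [(0.62, [279, 161, 321, 195]), (0.33, [415, 225, 459, 268])]
scene handle_mid [(0.76, [283, 164, 316, 194])]
scene stand [(0.88, [259, 174, 339, 221]), (0.49, [295, 150, 314, 166])]
scene tumbler_a [(0.88, [179, 166, 203, 207]), (0.56, [210, 130, 229, 165]), (0.16, [279, 163, 316, 197])]
scene mug [(0.87, [432, 180, 475, 218])]
scene bowl [(0.97, [414, 223, 461, 265])]
scene syrup [(0.73, [224, 193, 248, 242])]
scene teaspoon [(0.72, [334, 248, 354, 295])]
side cap [(0.75, [286, 202, 312, 230]), (0.57, [329, 271, 349, 296]), (0.56, [261, 205, 285, 229])]
side jar [(0.87, [288, 220, 321, 254])]
side handle_mid [(0.62, [286, 221, 318, 251])]
side stand [(0.78, [265, 219, 354, 272])]
side tumbler_a [(0.87, [337, 305, 373, 358]), (0.8, [406, 253, 435, 300]), (0.31, [287, 221, 318, 254])]
side mug [(0.9, [211, 164, 241, 197]), (0.4, [289, 202, 312, 228])]
side bowl [(0.56, [264, 154, 297, 177])]
side syrup [(0.88, [385, 198, 402, 243])]
side teaspoon [(0.65, [321, 179, 355, 194])]
1.0 [ 6.50031748e-01 -2.73359193e-05  2.22588430e-01] [2.22134897e+00 2.22138653e+00 6.20670932e-05]
```

```bash
python3 - <<'E'
import cv2,numpy as np
a=cv2.imread("pics/scene0.png")[100:310,150:500]; b=cv2.imread("pics/side0.png")[140:370,190:460]
cv2.imwrite("pics/sc_crop.png",cv2.resize(a,None,fx=2.28,fy=2.28,interpolation=2))
cv2.imwrite("pics/sd_crop.png",cv2.resize(b,None,fx=2.6,fy=2.6,interpolation=2))
E
```

```text
(no output)
```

View pics/sc_crop.png

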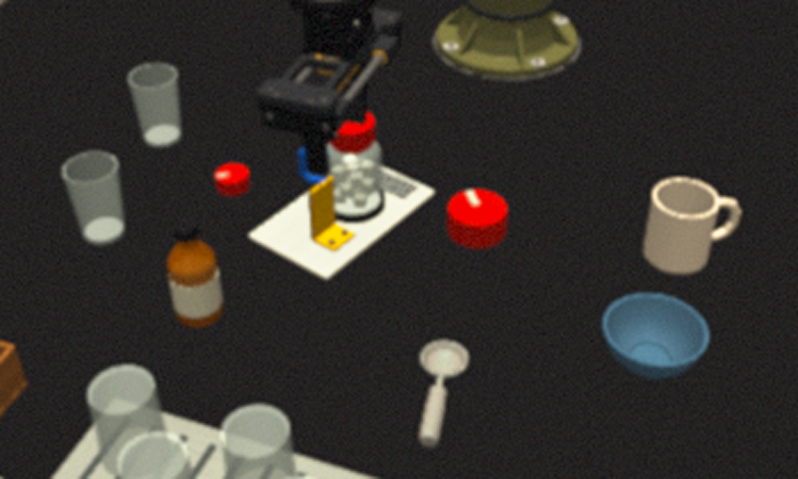

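View pics/sd_crop.png

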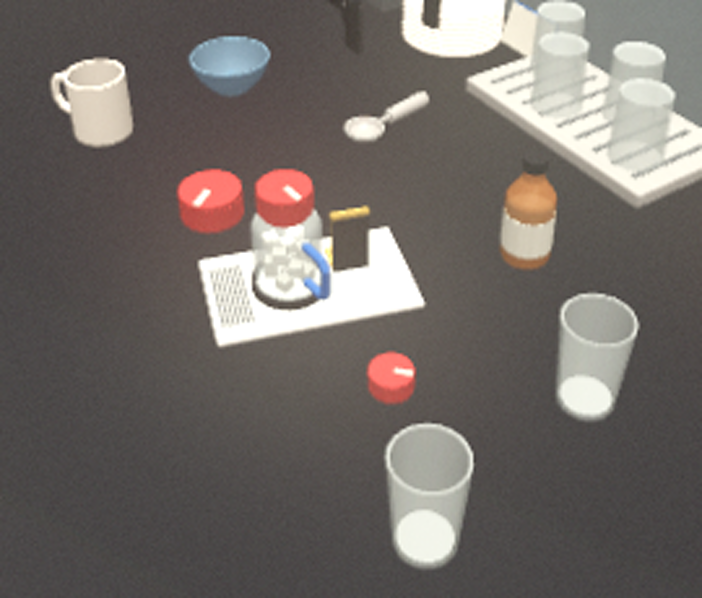

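The scene shows three red caps. They are on the jar (scene 305,157; side 299,216), a larger one on the counter (scene 359,195; side 271,217) and a smaller one on the counter (scene 252,178; side 340,285). The one meant is on the jar in the seat, because it sits about 120 mm up over the blue handle. The bracket is at side (325,232), and the handle is clockwise of it at side (312,244).

I'll measure and make a confirming crop.

```bash
cat > h.py <<'E'
import numpy as np, cv2
from bench import ctrl, vision
def ray(im,u,v):
    E=np.array(im["extrinsics"]);R,t=E[:3,:3],E[:3,3]
    return -R.T@t, R.T@np.array([(u-im["cx"])/im["fx"],(v-im["cy"])/im["fy"],1.])
def onz(im,u,v,z):
    c,d=ray(im,u,v); return c+d*(z-c[2])/d[2]
def proj(im,p):
    q=np.array(im["extrinsics"])@np.append(p,1); return q[0]/q[2]*im["fx"]+im["cx"],q[1]/q[2]*im["fy"]+im["cy"]
E
python3 - <<'E'
from h import *
sd=vision.get_image("side"); sc=vision.get_image("scene"); w=vision.get_image("wrist")
f=lambda u,v:(190+u/2.6-.3,140+v/2.6-.3)
for p in [(200,262),(390,230),(423,303),(220,342)]: print("corner side",onz(sd,*f(*p),.006).round(4))
g=lambda u,v:(150+u/2.28-.3,100+v/2.28-.3)
for p in [(250,235),(327,278),(434,190)]: print("corner scene",onz(sc,*g(*p),.006).round(4))
for n,im in [("side",sd),("scene",sc)]:
    h=cv2.cvtColor(im["color"],cv2.COLOR_BGR2HSV); m=(((h[...,0]<8)|(h[...,0]>172))&(h[...,1]>140)&(h[...,2]>60)).astype(np.uint8)
    k,_,st,ce=cv2.connectedComponentsWithStats(m)
    for i in range(1,k):
        if st[i,4]>80: print(n,st[i],ce[i].round(1),"z.12->",onz(im,*ce[i],.12).round(4),"z.014->",onz(im,*ce[i],.014).round(4))
print("bar ends",onz(sd,*f(285,186),.134),onz(sd,*f(300,199),.134),"bracket top",onz(sd,*f(331,214),.082),onz(sd,*f(369,209),.082))
print("handle top",onz(sd,*f(324,262),.08))
print("wrist red",[ (round(d["conf"],2),d["bbox"]) for d in vision.spot_in("wrist","cap")])
print(sd["fx"],ctrl.get_state()["time"])
a=cv2.resize(w["color"],(640,400)); b=cv2.resize(sd["color"][190:300,240:370],None,fx=3.6,fy=3.6,interpolation=2)
cv2.imwrite("pics/w1.png",a); cv2.imwrite("pics/c1.png",b)
E
```

```text
corner side [0.417  0.0224 0.006 ]
corner side [ 0.6204 -0.0436  0.006 ]
corner side [ 0.5819 -0.1595  0.006 ]
corner side [ 0.3819 -0.0971  0.006 ]
corner scene [ 0.5881 -0.1565  0.006 ]
corner scene [ 0.6277 -0.0342  0.006 ]
corner scene [0.4214 0.0267 0.006 ]
side [258 205  26  24 401] [270.6 217.2] z.12-> [ 0.4162 -0.0267  0.12  ] z.014-> [0.4698 0.1041 0.014 ]
side [288 205  22  22 217] [298.8 218.1] z.12-> [ 0.4748 -0.0693  0.12  ] z.014-> [0.5389 0.054  0.014 ]
side [332 284  17  11 106] [340.  289.6] z.12-> [ 0.4284 -0.3221  0.12  ] z.014-> [ 0.4842 -0.2437  0.014 ]
scene [294 148  21  19 255] [305.5 158.2] z.12-> [ 0.4896 -0.0519  0.12  ] z.014-> [ 0.3469 -0.1156  0.014 ]
scene [243 171  17  15 211] [251.6 178. ] z.12-> [ 0.6237 -0.1494  0.12  ] z.014-> [ 0.5001 -0.2269  0.014 ]
scene [345 182  28  27 609] [358.9 195.6] z.12-> [0.5959 0.137  0.12  ] z.014-> [0.4683 0.1001 0.014 ]
bar ends [ 0.48164738 -0.06132358  0.134     ] [ 0.48342411 -0.08748879  0.134     ] bracket top [ 0.53027754 -0.0664296   0.082     ] [ 0.56752442 -0.08058126  0.082     ]
handle top [ 0.48659167 -0.12445353  0.08      ]
wrist red [(0.94, [217.7, 302.2, 242.9, 331.7]), (0.67, [143.1, 64.5, 216.8, 129.7]), (0.6, [138.0, 223.7, 196.9, 264.7])]
385.75749321604553 1.2
```

View pics/w1.png

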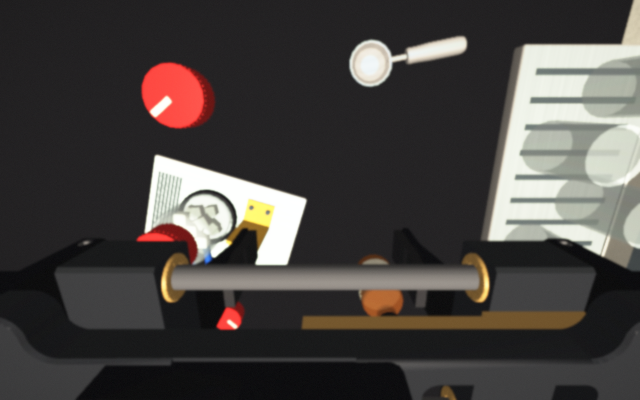

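View pics/c1.png

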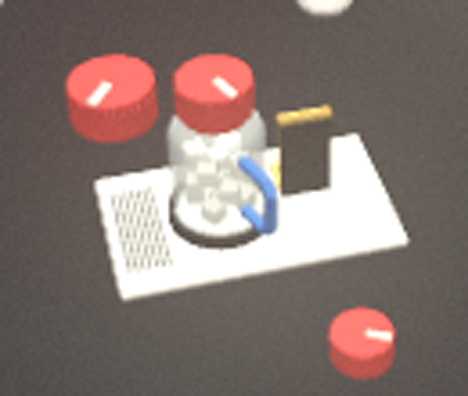

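Confirmed: the target is the cap on the jar, centred at about side (299,216) and of medium size. The plate yaw is about -0.30. The handle and white bar point to about -1.5, so the jar is about 1.2 rad clockwise of the brace. Next I'll move so the wrist camera sees the cap unobstructed.

>>> jog_arm --increments '[{"tx":-130,"ty":-165,"tz":-40,"gripper":1},{"tx":-130,"ty":-165,"tz":-40,"gripper":1},{"tx":-130,"ty":-165,"tz":-40,"gripper":1},{"tx":-130,"ty":-165,"tz":-40,"gripper":1},{"tx":-130,"ty":-165,"tz":-40,"gripper":1}]'

```text
validation failed for argument at $.in...
```

>>> jog_arm --increments '[{"tx":0,"ty":0,"tz":0},{"tx":0,"ty":0,"tz":0},{"tx":0,"ty":0,"tz":0},{"tx":0,"ty":0,"tz":0},{"tx":0,"ty":0,"tz":0}]'

```text
validation failed for argument at $.in...
```

```bash
cat > fit.py <<'E'
from h import *
from scipy.optimize import least_squares
from scipy.spatial.transform import Rotation as Ro
def redblobs(im):
    h=cv2.cvtColor(im["color"],cv2.COLOR_BGR2HSV); m=(((h[...,0]<8)|(h[...,0]>172))&(h[...,1]>140)&(h[...,2]>60)).astype(np.uint8)
    k,_,st,ce=cv2.connectedComponentsWithStats(m)
    return [(st[i],ce[i]) for i in range(1,k) if st[i,4]>60]
th=np.linspace(0,2*np.pi,90)
def box(im,x,y,z0=.106,z1=.134,r=.028):
    P=np.array([proj(im,(x+r*np.cos(t),y+r*np.sin(t),z)) for t in th for z in (z0,z1)])
    return np.r_[P.min(0),P.max(0)]
E
python3 - <<'E'
from fit import *
s=ctrl.get_state();print(s["position"],s["tool_rot"],s["joint_positions"])
W=vision.get_image("wrist");S=vision.get_image("side");C=vision.get_image("scene")
for n,im in (("w",W),("s",S),("c",C)):
    E=np.array(im["extrinsics"]);print(n,"cam at",(-E[:3,:3].T@E[:3,3]).round(3))
    print("expected",box(im,.482,-.06).round(1))
    for st,ce in redblobs(im): 
        x,y,w,h,a=st;o=np.array([x-.5,y-.5,x+w-.5,y+h-.5])
        f=least_squares(lambda p:box(im,*p)-o,[.482,-.06]);print(o,ce.round(1),"fit",f.x.round(4),f.fun.round(1))
cv2.imwrite("pics/w2.png",W["color"]);cv2.imwrite("pics/s2.png",S["color"]);cv2.imwrite("pics/c2.png",C["color"])
E
```

```text
[ 6.50010985e-01 -2.54675199e-05  2.22582452e-01] [2.22138606e+00 2.22139668e+00 2.44485375e-05] [ 0.01410684  0.32099835 -0.07010422  1.4505103   0.0225952   1.37081032
 -0.05691067]
w cam at [0.65  0.079 0.385]
expected [131.9 222.7 199.8 282.7]
[140.5  61.5 214.5 128.5] [178.   94.7] fit [0.5188 0.0948] [-2.2 -1.2  2.5  1.6]
[135.5 223.5 196.5 262.5] [170.2 237.2] fit [ 0.4842 -0.0491] [ -3.6 -10.3   4.   11. ]
[215.5 301.5 244.5 330.5] [230.7 317. ] fit [ 0.5424 -0.1418] [-13.4 -13.6  14.6  15.1]
s cam at [ 0.115 -0.763  0.716]
expected [288.2 204.6 310.5 226.4]
[257.5 204.5 283.5 228.5] [270.5 217.1] fit [ 0.4176 -0.024 ] [ 1.6  1.1 -1.6 -0.9]
[287.5 204.5 309.5 226.5] [298.4 218.2] fit [ 0.4802 -0.0589] [-0.2  0.1  0.2 -0.1]
[331.5 283.5 348.5 294.5] [340.  289.7] fit [ 0.4307 -0.318 ] [ -5.5 -10.6   5.4   8.9]
c cam at [1.497 0.398 0.868]
expected [293.6 146.5 314.1 166.1]
[293.5 147.5 314.5 166.5] [305.5 158.2] fit [ 0.485  -0.0582] [ 0.3 -0.3 -0.3  0.3]
[242.5 170.5 259.5 185.5] [251.6 178. ] fit [ 0.6229 -0.1512] [-2.7 -3.3  2.8  2.9]
[344.5 181.5 372.5 209.5] [358.9 195.6] fit [0.5963 0.1358] [ 2.5  2.8 -2.5 -2.4]
```

View pics/w2.png

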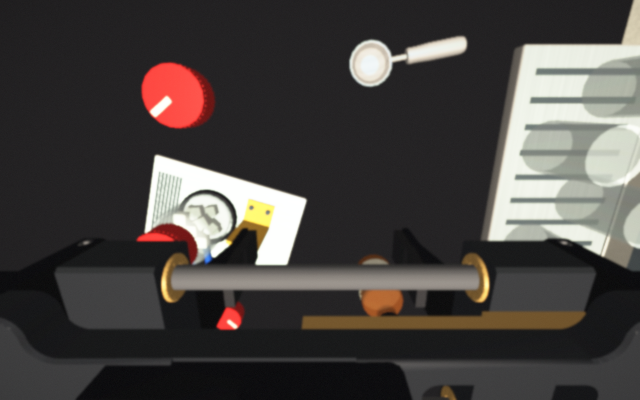

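The move was refused and the picture hasn't changed. The three views do agree on the cap at about (0.482,-0.059). I'll try again with every field filled in.

>>> jog_arm --increments '[{"tx":-130,"ty":-165,"tz":-40,"wx":0,"wy":0,"wz":0,"gripper":1},{"tx":-130,"ty":-165,"tz":-40,"wx":0,"wy":0,"wz":0,"gripper":1},{"tx":-130,"ty":-165,"tz":-40,"wx":0,"wy":0,"wz":0,"gripper":1},{"tx":-130,"ty":-165,"tz":-40,"wx":0,"wy":0,"wz":0,"gripper":1},{"tx":-130,"ty":-165,"tz":-40,"wx":0,"wy":0,"wz":0,"gripper":1}]' --grip_force 10

```text
time: 1.77
position: [0.4876, -0.1277, 0.2619]
tool_rot: [2.221, 2.221, 0.0]
ft_force: [-0.1, -0.9, 0.3]
grip_width: 0.997
grip_force: 0.0
```

```bash
python3 - <<'E'
from fit import *
vision.get_image("wrist")
vision.get_image("wrist")
W=vision.get_image("wrist")
s=ctrl.get_state();print(s["position"],s["joint_positions"].round(3) if hasattr(s["joint_positions"],"round") else s["joint_positions"])
for st,ce in redblobs(W):
    x,y,w,h,a=st;o=np.array([x-.5,y-.5,x+w-.5,y+h-.5])
    f=least_squares(lambda p:box(W,*p)-o,[.482,-.06]);print(o,ce.round(1),"fit",f.x.round(4),f.fun.round(1))
cv2.imwrite("pics/w3.png",W["color"])
b=W["color"]; h=cv2.cvtColor(b,cv2.COLOR_BGR2HSV)
m=((h[...,0]>100)&(h[...,0]<125)&(h[...,1]>120)&(h[...,2]>60)).astype(np.uint8)
k,_,st,ce=cv2.connectedComponentsWithStats(m)
for i in range(1,k):
    if st[i,4]>60: print("blue",st[i],ce[i],onz(W,*ce[i],.07).round(4))
E
```

```text
[ 0.48784886 -0.12970384  0.26317024] [ 1.870e-01 -7.000e-03  2.000e-02  1.745e+00  1.000e-03  1.400e+00
  2.010e-01]
[283.5  -0.5 337.5  22.5] [310.9   9. ] fit [0.474  0.0364] [ -3.6 -23.7   3.6  30.1]
[294.5  91.5 346.5 145.5] [320.7 117. ] fit [ 0.4816 -0.0582] [-1.6 -1.5  1.6  1.8]
[316.5 211.5 346.5 243.5] [330.8 227.1] fit [ 0.4923 -0.1827] [-9.4 -9.9  9.4 10.7]
blue [320 150  11  29 198] [324.3989899  165.47979798] [ 0.4849 -0.1168  0.07  ]
```

View pics/w3.png

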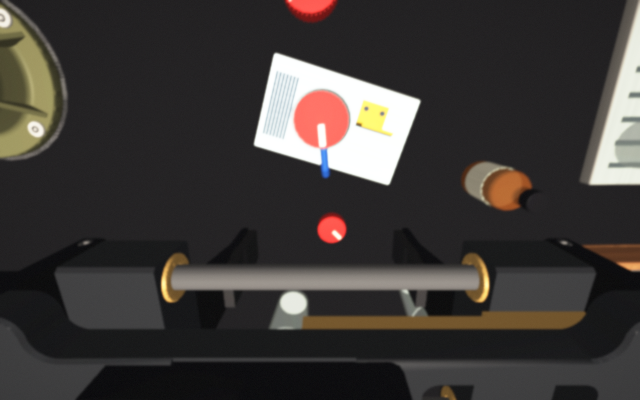

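This view is clear. The cap is at pixel (321,118), which gives (0.4816,-0.0582). The handle is at (324,165) with yaw about -1.51, and the bracket is at (375,120). I'll move over the cap while pre-turning clockwise.

>>> jog_arm --increments '[{"tx":72,"ty":-3.5,"tz":0,"wx":0,"wy":0,"wz":1.25,"gripper":1},{"tx":72,"ty":-3.5,"tz":0,"wx":0,"wy":0,"wz":1.25,"gripper":1},{"tx":72,"ty":-3.5,"tz":0,"wx":0,"wy":0,"wz":1.25,"gripper":1},{"tx":72,"ty":-3.5,"tz":0,"wx":0,"wy":0,"wz":1.25,"gripper":1},{"tx":72,"ty":-3.5,"tz":0,"wx":0,"wy":0,"wz":1.25,"gripper":1}]'

```text
time: 2.33
position: [0.4864, -0.0524, 0.2613]
tool_rot: [-2.783, -1.456, -0.0]
ft_force: [0.5, 0.5, 0.5]
grip_width: 1.001
grip_force: 0.0
```

```bash
cat > st.py <<'E'
from fit import *
s=ctrl.get_state(); R=Ro.from_rotvec(s["tool_rot"]).as_matrix()
print(round(s["time"],2),"pos",np.round(s["position"],4),"yaw of tool x",round(np.arctan2(R[1,0],R[0,0]),3),"tilt",np.round(R[:2,2],4),"j",np.round(s["joint_positions"],2),"F",np.round(s["ft_force"],1),"T",np.round(s["torque"],2),"grip",s["grip_width"],s["grip_force"])
d=np.array([.4816,-.0582,.102])-s["position"]; print("to cap in tool mm",(R.T@d*1e3).round(1))
E
python3 st.py
```

```text
2.33 pos [ 0.4864 -0.0524  0.2613] yaw of tool x 0.964 tilt [0.0001 0.0003] j [ 0.12 -0.03 -0.07  1.78 -0.    1.4  -0.55] F [0.5 0.5 0.5] T [-0.01  0.02  0.02] grip 1.0009046139743907 0.0
to cap in tool mm [ -7.6  -0.6 159.3]
```

>>> jog_arm --increments '[{"tx":0,"ty":0,"tz":0,"wx":0,"wy":0,"wz":0.6,"gripper":1},{"tx":0,"ty":0,"tz":0,"wx":0,"wy":0,"wz":0.6,"gripper":1},{"tx":0,"ty":0,"tz":0,"wx":0,"wy":0,"wz":0.6,"gripper":1},{"tx":0,"ty":0,"tz":0,"wx":0,"wy":0,"wz":0.6,"gripper":1},{"tx":0,"ty":0,"tz":0,"wx":0,"wy":0,"wz":0.6,"gripper":1}]'

```text
time: 2.75
position: [0.4864, -0.0533, 0.2612]
tool_rot: [-3.09, -0.566, 0.0]
ft_force: [0.7, 0.3, 0.9]
grip_width: 0.999
grip_force: 0.0
```

>>> jog_arm --increments '[{"tx":0,"ty":0,"tz":80,"wx":0,"wy":0,"wz":0,"gripper":1},{"tx":0,"ty":0,"tz":80,"wx":0,"wy":0,"wz":0,"gripper":1},{"tx":0,"ty":0,"tz":80,"wx":0,"wy":0,"wz":0,"gripper":1},{"tx":0,"ty":0,"tz":80,"wx":0,"wy":0,"wz":0,"gripper":1},{"tx":0,"ty":0,"tz":80,"wx":0,"wy":0,"wz":0,"gripper":1}]'

```text
time: 3.17
position: [0.4872, -0.0541, 0.1833]
tool_rot: [3.088, 0.574, 0.003]
ft_force: [0.9, 0.7, 1.0]
grip_width: 1.0
grip_force: 0.0
```

```bash
python3 st.py
```

```text
3.17 pos [ 0.4872 -0.0541  0.1833] yaw of tool x 0.367 tilt [0.0021 0.0001] j [ 0.13  0.01 -0.08  1.89  0.    1.24 -1.15] F [0.9 0.7 1. ] T [ 0.01  0.08 -0.04] grip 1.0001278511838765 0.0
to cap in tool mm [-6.8  1.8 81.3]
```

Now I'll correct the offset and descend in two stages.

>>> jog_arm --increments '[{"tx":-6.8,"ty":1.8,"tz":10,"wx":0,"wy":0,"wz":0,"gripper":1},{"tx":-6.8,"ty":1.8,"tz":30,"wx":0,"wy":0,"wz":0,"gripper":1},{"tx":-6.8,"ty":1.8,"tz":30,"wx":0,"wy":0,"wz":0,"gripper":1},{"tx":-6.8,"ty":1.8,"tz":30,"wx":0,"wy":0,"wz":0,"gripper":1},{"tx":-6.8,"ty":1.8,"tz":30,"wx":0,"wy":0,"wz":0,"gripper":1}]'

```text
time: 3.58
position: [0.4809, -0.0589, 0.153]
tool_rot: [3.089, 0.572, 0.003]
ft_force: [-0.1, -0.1, 0.6]
grip_width: 1.005
grip_force: 0.0
```

```bash
cat > look.py <<'E'
from fit import *
W=vision.get_image("wrist")
for st,ce in redblobs(W): print(st,ce.round(1))
print(box(W,.4816,-.0582).round(1))
exec(open("st.py").read())
cv2.imwrite("pics/w4.png",W["color"])
E
python3 look.py
```

```text
[ 134  110   87   76 4814] [176.1 145.6]
[ 288  186   79   80 4671] [325.  226.4]
[ 442  208   46   41 1265] [462.6 226.8]
[285.4 182.  364.4 264.7]
3.63 pos [ 0.4811 -0.0588  0.1531] yaw of tool x 0.367 tilt [ 0.0026 -0.0002] j [ 0.14  0.02 -0.07  1.94  0.    1.18 -1.14] F [ 0.7  0.  -0.9] T [ 0.01  0.06 -0.03] grip 1.0047866725327816 0.0
to cap in tool mm [ 0.6 -0.5 51.1]
```

>>> jog_arm --increments '[{"tx":-0.5,"ty":0.7,"tz":20,"wx":0,"wy":0,"wz":0,"gripper":1},{"tx":-0.5,"ty":0.7,"tz":35,"wx":0,"wy":0,"wz":0,"gripper":1},{"tx":-0.5,"ty":0.7,"tz":50,"wx":0,"wy":0,"wz":0,"gripper":1},{"tx":-0.5,"ty":0.7,"tz":50,"wx":0,"wy":0,"wz":0,"gripper":1},{"tx":-0.5,"ty":0.7,"tz":50,"wx":0,"wy":0,"wz":0,"gripper":1}]'

```text
time: 4.05
position: [0.48, -0.0596, 0.102]
tool_rot: [-3.089, -0.572, -0.0]
ft_force: [-0.0, 1.2, -0.1]
grip_width: 0.997
grip_force: 0.0
```

>>> jog_arm --increments '[{"tx":0,"ty":0,"tz":0,"wx":0,"wy":0,"wz":0,"gripper":0.4},{"tx":0,"ty":0,"tz":0,"wx":0,"wy":0,"wz":0,"gripper":0.4},{"tx":0,"ty":0,"tz":0,"wx":0,"wy":0,"wz":0,"gripper":0.4},{"tx":0,"ty":0,"tz":0,"wx":0,"wy":0,"wz":0,"gripper":0.4},{"tx":0,"ty":0,"tz":0,"wx":0,"wy":0,"wz":0,"gripper":0.4}]' --grip_force 10

```text
time: 4.47
position: [0.4802, -0.0597, 0.1021]
tool_rot: [3.089, 0.572, 0.002]
ft_force: [-0.4, 0.5, -1.0]
grip_width: 0.71
grip_force: 0.0
```

```bash
python3 st.py
```

```text
4.47 pos [ 0.4802 -0.0597  0.1021] yaw of tool x 0.366 tilt [ 0.001 -0.   ] j [ 0.14  0.07 -0.07  2.    0.01  1.07 -1.14] F [-0.4  0.5 -1. ] T [ 0.03  0.05 -0.02] grip 0.7096805680016249 0.0
to cap in tool mm [ 1.8 -0.8  0.1]
```

>>> jog_arm --increments '[{"tx":0.7,"ty":0,"tz":0,"wx":0,"wy":0,"wz":0,"gripper":0.4},{"tx":0.7,"ty":0,"tz":0,"wx":0,"wy":0,"wz":0,"gripper":0.4},{"tx":0.7,"ty":0,"tz":0,"wx":0,"wy":0,"wz":0,"gripper":0.4},{"tx":0.7,"ty":0,"tz":0,"wx":0,"wy":0,"wz":0,"gripper":0.4},{"tx":0.7,"ty":0,"tz":0,"wx":0,"wy":0,"wz":0,"gripper":0.4}]' --grip_force 10

```text
time: 4.88
position: [0.4807, -0.0595, 0.1018]
tool_rot: [3.089, 0.572, 0.001]
ft_force: [-0.8, -0.2, 3.6]
grip_width: 0.64
grip_force: 10.0
```

```bash
python3 st.py
```

```text
4.88 pos [ 0.4807 -0.0595  0.1018] yaw of tool x 0.366 tilt [ 0.0004 -0.0001] j [ 0.14  0.07 -0.07  2.    0.01  1.07 -1.14] F [-0.8 -0.2  3.6] T [-0.11  0.35 -0.05] grip 0.640080837703077 10.00017242310605
to cap in tool mm [ 1.3 -0.8 -0.2]
```

Gripped, with little side force. I'll raise the grip to 45 N and start turning anticlockwise.

>>> jog_arm --increments '[{"tx":0,"ty":0,"tz":0,"wx":0,"wy":0,"wz":0,"gripper":0.4},{"tx":0,"ty":0,"tz":0,"wx":0,"wy":0,"wz":-0.08,"gripper":0.4},{"tx":0,"ty":0,"tz":0,"wx":0,"wy":0,"wz":-0.16,"gripper":0.4},{"tx":0,"ty":0,"tz":0,"wx":0,"wy":0,"wz":-0.24,"gripper":0.4},{"tx":0,"ty":0,"tz":0,"wx":0,"wy":0,"wz":-0.32,"gripper":0.4}]' --grip_force 45

```text
time: 5.3
position: [0.481, -0.0594, 0.1018]
tool_rot: [2.956, 1.062, 0.002]
ft_force: [-0.9, 0.4, 3.3]
grip_width: 0.64
grip_force: 45.0
```

```bash
cat >look2.py <<'E'
exec(open("st.py").read())
seat=np.array([.4816,-.0585])
for n in ("wrist","side"):
    W=vision.get_image(n); h=cv2.cvtColor(W["color"],cv2.COLOR_BGR2HSV)
    m=((h[...,0]>105)&(h[...,0]<125)&(h[...,1]>140)&(h[...,2]>60)).astype(np.uint8)
    k,_,st,ce=cv2.connectedComponentsWithStats(m)
    for i in range(1,k):
        if st[i,4]>25:
            p=onz(W,*ce[i],.057)[:2]-seat
            if np.hypot(*p)<.12: print(n,"handle",st[i],"r,yaw",np.hypot(*p).round(3),np.arctan2(p[1],p[0]).round(2))
    cv2.imwrite(f"pics/l_{n}_{s['time']:.2f}.png",W["color"])
E
python3 look2.py
```

```text
5.3 pos [ 0.481  -0.0594  0.1018] yaw of tool x 0.69 tilt [0.0012 0.0001] j [ 0.15  0.07 -0.08  2.    0.01  1.07 -0.82] F [-0.9  0.4  3.3] T [-0.04  0.1  -0.12] grip 0.6401836787007644 44.99941270956697
to cap in tool mm [ 1.2 -0.5 -0.2]
wrist handle [376 223  40  38 522] r,yaw 0.064 -1.23
```

>>> jog_arm --increments '[{"tx":0,"ty":0,"tz":0,"wx":0,"wy":0,"wz":-0.1,"gripper":0.4},{"tx":0,"ty":0,"tz":0,"wx":0,"wy":0,"wz":-0.2,"gripper":0.4},{"tx":0,"ty":0,"tz":0,"wx":0,"wy":0,"wz":-0.3,"gripper":0.4},{"tx":0,"ty":0,"tz":0,"wx":0,"wy":0,"wz":-0.4,"gripper":0.4},{"tx":0,"ty":0,"tz":0,"wx":0,"wy":0,"wz":-0.5,"gripper":0.4}]'

```text
time: 5.82
position: [0.4809, -0.0593, 0.1018]
tool_rot: [2.603, 1.759, 0.001]
ft_force: [-0.1, -0.6, 3.1]
grip_width: 0.637
grip_force: 45.0
```

>>> jog_arm --increments '[{"tx":0,"ty":0,"tz":0,"wx":0,"wy":0,"wz":-0.08,"gripper":0.4},{"tx":0,"ty":0,"tz":0,"wx":0,"wy":0,"wz":-0.16,"gripper":0.4},{"tx":0,"ty":0,"tz":0,"wx":0,"wy":0,"wz":-0.24,"gripper":0.4},{"tx":0,"ty":0,"tz":0,"wx":0,"wy":0,"wz":-0.32,"gripper":0.4},{"tx":0,"ty":0,"tz":0,"wx":0,"wy":0,"wz":-0.32,"gripper":0.4}]'

```text
time: 6.23
position: [0.481, -0.0594, 0.1018]
tool_rot: [2.291, 2.148, 0.001]
ft_force: [0.8, 0.2, 2.7]
grip_width: 0.637
grip_force: 45.0
```

```bash
python3 look2.py
```

```text
6.23 pos [ 0.481  -0.0594  0.1018] yaw of tool x 1.506 tilt [0.0011 0.    ] j [ 0.18  0.07 -0.12  2.    0.01  1.07 -0.  ] F [0.8 0.2 2.7] T [-0.07 -0.07 -0.  ] grip 0.6367370543990429 44.99928878580249
to cap in tool mm [ 1.2  0.6 -0.2]
wrist handle [376 222  15  14  98] r,yaw 0.046 -0.26
wrist handle [394 242  20  18 203] r,yaw 0.071 -0.48
```

>>> jog_arm --increments '[{"tx":0,"ty":0,"tz":0,"wx":0,"wy":0,"wz":-0.03,"gripper":0.4},{"tx":0,"ty":0,"tz":0,"wx":0,"wy":0,"wz":-0.06,"gripper":0.4},{"tx":0,"ty":0,"tz":0,"wx":0,"wy":0,"wz":-0.09,"gripper":0.4},{"tx":0,"ty":0,"tz":0,"wx":0,"wy":0,"wz":-0.12,"gripper":0.4},{"tx":0,"ty":0,"tz":0,"wx":0,"wy":0,"wz":-0.15,"gripper":0.4}]'

```text
time: 6.75
position: [0.4808, -0.06, 0.1018]
tool_rot: [2.128, 2.31, 0.001]
ft_force: [0.2, -1.7, 4.1]
grip_width: 0.635
grip_force: 45.0
```

```bash
python3 look2.py
```

```text
6.75 pos [ 0.4808 -0.06    0.1018] yaw of tool x 1.653 tilt [ 0.0009 -0.0004] j [ 0.19  0.07 -0.12  2.    0.01  1.07  0.14] F [ 0.2 -1.7  4.1] T [-0.3  -0.07 -0.45] grip 0.635307406620797 45.00105463250293
to cap in tool mm [ 1.7  0.9 -0.2]
wrist handle [400 252  12  10  54] r,yaw 0.075 -0.4
```

Torque about z has jumped to -0.45 N·m, so the handle is braced on the bracket, with cap turn now at most about 0.15. I'll unscrew about 1.2 rad more.

>>> jog_arm --increments '[{"tx":0,"ty":0,"tz":0,"wx":0,"wy":0,"wz":-0.06,"gripper":0.4},{"tx":0,"ty":0,"tz":0,"wx":0,"wy":0,"wz":-0.12,"gripper":0.4},{"tx":0,"ty":0,"tz":0,"wx":0,"wy":0,"wz":-0.18,"gripper":0.4},{"tx":0,"ty":0,"tz":0,"wx":0,"wy":0,"wz":-0.24,"gripper":0.4},{"tx":0,"ty":0,"tz":0,"wx":0,"wy":0,"wz":-0.3,"gripper":0.4}]'

```text
time: 7.27
position: [0.481, -0.0599, 0.1018]
tool_rot: [1.756, 2.604, 0.001]
ft_force: [1.1, -1.6, 3.1]
grip_width: 0.634
grip_force: 45.0
```

```bash
python3 look2.py
```

```text
7.27 pos [ 0.481  -0.0599  0.1018] yaw of tool x 1.955 tilt [ 0.0013 -0.0003] j [ 0.2   0.08 -0.13  1.99  0.01  1.07  0.44] F [ 1.1 -1.6  3.1] T [-0.29 -0.25 -0.48] grip 0.6339551539561691 45.00022604683181
to cap in tool mm [ 1.3  1.2 -0.2]
```

>>> jog_arm --increments '[{"tx":0,"ty":0,"tz":0,"wx":0,"wy":0,"wz":-0.08,"gripper":0.4},{"tx":0,"ty":0,"tz":0,"wx":0,"wy":0,"wz":-0.16,"gripper":0.4},{"tx":0,"ty":0,"tz":0,"wx":0,"wy":0,"wz":-0.24,"gripper":0.4},{"tx":0,"ty":0,"tz":0,"wx":0,"wy":0,"wz":-0.32,"gripper":0.4},{"tx":0,"ty":0,"tz":0,"wx":0,"wy":0,"wz":-0.4,"gripper":0.4}]'

```text
time: 7.78
position: [0.4812, -0.0597, 0.1018]
tool_rot: [1.202, 2.901, 0.001]
ft_force: [3.0, -1.7, 2.4]
grip_width: 0.636
grip_force: 45.0
```

```bash
python3 look2.py; python3 - <<'E'
import cv2,glob
f=sorted(glob.glob("pics/l_side_*"))
a=[cv2.resize(cv2.imread(x)[190:280,255:355],(390,351),interpolation=2) for x in ("pics/l_side_6.75.png",sorted(f,key=lambda s:float(s.split('_')[-1][:-4]))[-1])]
cv2.imwrite("pics/cmp.png",cv2.hconcat(a))
E
```

```text
7.78 pos [ 0.4812 -0.0597  0.1018] yaw of tool x 2.356 tilt [ 0.0017 -0.0001] j [ 0.21  0.08 -0.15  1.99  0.01  1.07  0.84] F [ 3.  -1.7  2.4] T [-0.3  -0.44 -0.49] grip 0.6360556409580068 44.999342496175814
to cap in tool mm [ 0.8  1.3 -0.2]
```

View pics/cmp.png

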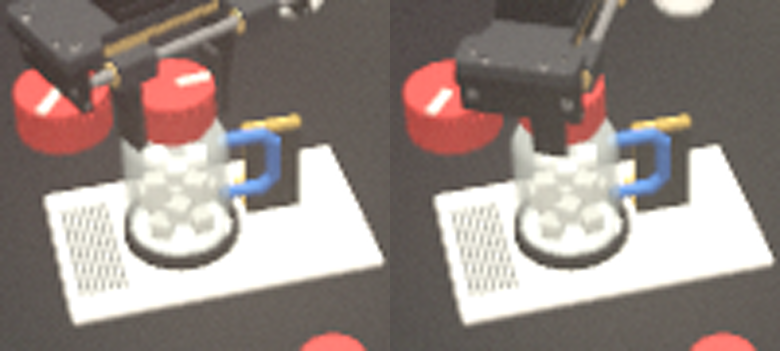

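In both frames the handle rests on the bracket's rubber face (left frame about (275,160)). In the first frame the white bar at (195,80) was still over the handle, so the cap was still tight there. It has turned 0.7 rad since. I'll add 0.5 more.

>>> jog_arm --increments '[{"tx":0,"ty":0,"tz":0,"wx":0,"wy":0,"wz":-0.1,"gripper":0.4},{"tx":0,"ty":0,"tz":0,"wx":0,"wy":0,"wz":-0.2,"gripper":0.4},{"tx":0,"ty":0,"tz":0,"wx":0,"wy":0,"wz":-0.3,"gripper":0.4},{"tx":0,"ty":0,"tz":0,"wx":0,"wy":0,"wz":-0.4,"gripper":0.4},{"tx":0,"ty":0,"tz":0,"wx":0,"wy":0,"wz":-0.5,"gripper":0.4}]'

```text
time: 8.3
position: [0.4813, -0.0594, 0.1018]
tool_rot: [0.447, 3.108, 0.001]
ft_force: [1.7, -0.8, 2.5]
grip_width: 0.639
grip_force: 45.0
```

```bash
python3 look2.py; python3 - <<'E'
from fit import *
S=vision.get_image("scene")["color"][120:220,250:350]
cv2.imwrite("pics/sc5.png",cv2.resize(S,(500,500),interpolation=2))
E
```

```text
8.3 pos [ 0.4813 -0.0594  0.1018] yaw of tool x 2.856 tilt [0.0019 0.0002] j [ 0.23  0.08 -0.17  1.99  0.01  1.07  1.34] F [ 1.7 -0.8  2.5] T [-0.1  -0.57 -0.42] grip 0.6386874913297693 44.99805084669788
to cap in tool mm [ 0.1  1.2 -0.2]
```

View pics/sc5.png

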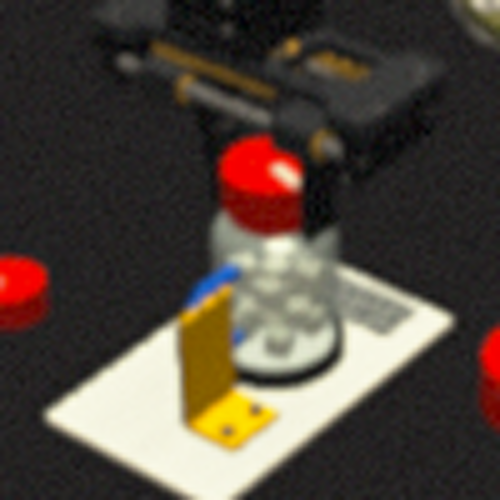

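The white bar at (290,172) has come round to face the camera side, about 1.3 rad from the handle, which is still behind the bracket. I'll lift straight up.

>>> jog_arm --increments '[{"tx":0,"ty":0,"tz":-2,"wx":0,"wy":0,"wz":0,"gripper":0.4},{"tx":0,"ty":0,"tz":-4,"wx":0,"wy":0,"wz":0,"gripper":0.4},{"tx":0,"ty":0,"tz":-6,"wx":0,"wy":0,"wz":0,"gripper":0.4},{"tx":0,"ty":0,"tz":-8,"wx":0,"wy":0,"wz":0,"gripper":0.4},{"tx":0,"ty":0,"tz":-10,"wx":0,"wy":0,"wz":0,"gripper":0.4}]'

```text
time: 8.87
position: [0.4798, -0.059, 0.1112]
tool_rot: [-0.446, -3.108, -0.0]
ft_force: [1.3, -0.8, -0.7]
grip_width: 0.638
grip_force: 45.0
```

```bash
python3 look2.py
```

```text
8.87 pos [ 0.4798 -0.059   0.1112] yaw of tool x 2.856 tilt [-0.0015  0.0003] j [ 0.23  0.07 -0.17  1.98  0.01  1.09  1.34] F [ 1.3 -0.8 -0.7] T [ 0.02 -0.26 -0.02] grip 0.63822464773698 44.9998037648038
to cap in tool mm [-1.5  1.3  9.2]
```

It's free: the force in z is about -0.7 N, so only the cap's weight is felt. I'll carry on to about 50 mm and settle.

>>> jog_arm --increments '[{"tx":0,"ty":0,"tz":-8,"wx":0,"wy":0,"wz":0,"gripper":0.4},{"tx":0,"ty":0,"tz":-16,"wx":0,"wy":0,"wz":0,"gripper":0.4},{"tx":0,"ty":0,"tz":-24,"wx":0,"wy":0,"wz":0,"gripper":0.4},{"tx":0,"ty":0,"tz":-32,"wx":0,"wy":0,"wz":0,"gripper":0.4},{"tx":0,"ty":0,"tz":-40,"wx":0,"wy":0,"wz":0,"gripper":0.4}]'

```text
time: 9.38
position: [0.4806, -0.0594, 0.1528]
tool_rot: [0.446, 3.109, 0.0]
ft_force: [-0.2, -0.7, -0.0]
grip_width: 0.638
grip_force: 45.0
```

>>> jog_arm --increments '[{"tx":0,"ty":0,"tz":0,"wx":0,"wy":0,"wz":0,"gripper":0.4},{"tx":0,"ty":0,"tz":0,"wx":0,"wy":0,"wz":0,"gripper":0.4},{"tx":0,"ty":0,"tz":0,"wx":0,"wy":0,"wz":0,"gripper":0.4},{"tx":0,"ty":0,"tz":0,"wx":0,"wy":0,"wz":0,"gripper":0.4},{"tx":0,"ty":0,"tz":0,"wx":0,"wy":0,"wz":0,"gripper":0.4}]'

```text
time: 9.8
position: [0.4801, -0.0593, 0.151]
tool_rot: [-0.446, -3.109, -0.0]
ft_force: [0.1, 0.0, -1.3]
grip_width: 0.635
grip_force: 45.0
```

```bash
python3 look2.py; python3 - <<'E'
from fit import *
a=[cv2.resize(im,(390,390),interpolation=2) for im in (vision.get_image("side")["color"][180:280,255:355],vision.get_image("scene")["color"][120:220,250:350])]
cv2.imwrite("pics/fin.png",cv2.hconcat(a))
E
```

```text
9.8 pos [ 0.4801 -0.0593  0.151 ] yaw of tool x 2.856 tilt [-0.001   0.0002] j [ 0.23  0.03 -0.17  1.94  0.    1.18  1.35] F [ 0.1  0.  -1.3] T [ 0.03 -0.01 -0.01] grip 0.6347663337255868 44.9999164460678
to cap in tool mm [-1.2  1.5 49. ]
```

View pics/fin.png

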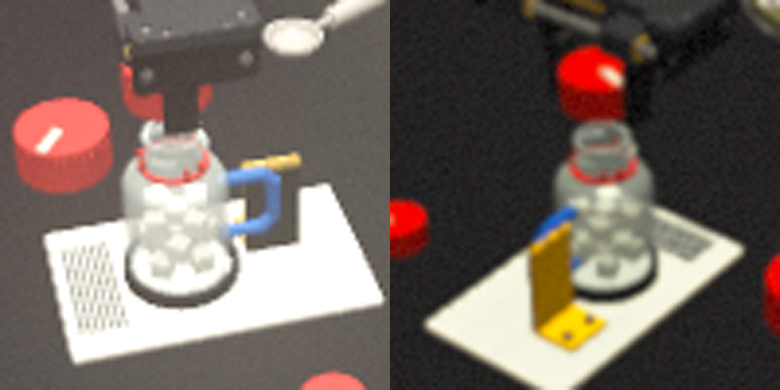

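The cap is held level above the open mouth (scene half, about (592,80)). The jar is upright in its seat with the handle at the bracket. Handing in.

```bash
python3 -c "
from bench import ctrl
print(ctrl.close_job())"
```

```text
the job is handed in; nothing more can be done
None
```

I handed the job in at about 10 s. The cap was unscrewed about 1.2–1.3 rad and is held level, its lower edge about 29 mm above the jar's mouth; the jar is upright in its seat with its handle at the bracket. The hand-in returned no verdict.

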